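Free the lid link of a dry-bath heater with a forked spring-bar tool

ROBOT

A 6-joint arm with a two-finger parallel gripper is mounted at the origin on the work surface. World frame = base frame: x ahead of the robot, y to its left, z up, the work surface at z = 0. Lengths are in m, angles in rad, forces in N, time in s.
With the tool pointing down it reaches from about 0.375 to 0.9 m from the base axis. Payload 3.1 kg.
Tool frame: the origin (TCP) lies between the finger pads; the fingertips stand manip.finger_overhang ahead of it and the grasp point (between the pads) lies 5 mm behind it (manip.finger_overhang is the distance from the TCP to the fingertips, in m); z points along the fingers, y is the line along which they close (so a half turn about z gives the same grasp; the last joint's range is limited). The gripper opens to 85 mm and grips with 20 to 120 N. Pads are 22 mm wide; open, the fingers measure 114 mm over their backs; the gripper's body (76 mm by 85 mm) begins 54 mm behind the grasp point. The pads swing forward as they close: fully open they stand 13 mm farther back than shut.
Start: joints at [-1.472, 0.527, 1.433, -0, 1.181, -0.178], TCP at [0.171, -0.601, 0.245] pointing down, gripper open.
Joint ranges: [-3.08, 3.08], [-0.75, 2.2], [0.22, 2.44], [-1.43, 4.57], [0, 2.65], [-2.85, 2.85]. Speed limits (rad/s): [2.79, 2.79, 3.14, 3.14, 3.14, 3.14].

INTERFACE

Orientations are given as a unit quaternion [x, y, z, w].
In Python, from station import manip gives the robot as it stands.
- The arm moves only by the tool drive_tool, never from a script. Its argument "plan" is a list of rows, each a list of 7 numbers: the shift along the tool's x, y, z in m, then the turn, a rotation vector about the tool's x, y, z in degrees, then the opening, from -1 (shut) to 1 (fully open). In form: [[x, y, z, wx, wy, wz, gripper], ...]. A call has 1 to 10 rows; each row shifts and turns the commanded pose from where the row before left it, along the tool's axes as they then stand; what a row does not reach is not made up. A row lasts 1/10 s, in which the tool goes at most 50 mm and 8.59 degrees, less where a joint would pass 70% of its speed; a pose out of reach is approached as far as the arm can. A call is refused whole if a number of a shift passes 0.05 or a number of a turn 8.59, either way. A call with a gripper value outside its range is refused whole. The fingers move at their own pace and stop on an object; "newtons" is the grip in N (left out, the last holds). Time passes only in rows, so rows that do not move let the fingers close. It gives the time, the measured TCP pose, the force, the opening and the grip force at its end, in the units of the state.
- manip.sense(): the state, without advancing time (a new reading comes with each control period).
- manip.snapshot(name): name is "side" or "top"; returns a dict with "image" (400x640x3 uint8, red, green, blue), "z_map" (400x640 float32, m along the optical axis (not along the pixel's ray), 0 where there is no reading), "fov_y" (degrees; the focal length in pixels is half the picture's height over the tangent of half this angle, whatever the lens; pixels are square), "cx", "cy" (the principal point, pixels), "extrinsics" (4x4, takes a point from camera to world coordinates). Camera axes: x right, y up, looking along -z (the intrinsics and any distortion apply to the point x, -y, -z); pixel columns grow to the right and rows downward; lengths in m; the calibration is good to about 2 mm. A picture is of the moment at which its call begins.
- manip.sign_off(): hands the job in; it is judged then, once.
The state is a dict: "t": time; "q": joint angles; "qd": joint speeds; "tau": joint torques, N m; "tcp_pos": TCP position; "tool_rot": TCP orientation; "force": force on the tool from outside, world axes, zero at the start; "ft_torque": the same for the moment, N m; "finger_gap": opening from 0.0 (shut) to 1.0 (fully open); "gripper_force": force on a finger pad.
Only numpy, scipy, OpenCV 4.12 (cv2) and the standard library are available. Lean on these libraries where they do the work, as an engineer would, in place of code of your own. Each camera call takes 0.05 s, during which the arm holds its last target. There are 200 camera calls.

TASK

Free the lid link from the hinge lug on the heater: with the forked tool, straddle the spring bar on the link's side of its collar and gently press the collar sideways, away from the link, until the link pops up, without ramming the bar hard against its end stop. Then stand the forked tool back in its stand and lay the freed link in the white tray; do not force the link or lean on the heater with the gripper, and leave the bottle, tip box and tissue box alone.

Things in the scene. Friction and masses are not known exactly. Their poses are not given: they have to be found in the camera images.
- heater: Fixed dry-bath heater, a pale box 210 (its x) x 270 (its y) x 70 mm tall; origin under its centre, z up, x away from the robot at yaw 0. Its top is the deck. Wells fill the +x half; the hinge lug stands along the line x = -50 mm: spring housing (y -57 to -17), collar, bare rod, pocket with link (y 60 to 90). Keep the fingers' force on the heater under 10 N.
- housing (a point): Middle of the top of the spring housing, a steel block 36 (x) x 40 (y) x 36 mm tall on the deck. Under 18 N between tool and heater or bar is gentle. Pressing the collar to the heater's -y needs about 5 N to start, 11 N at full travel, and up to 4 N more for friction; the link is freed after 8 to 9 mm of travel and a hard end stop comes at 11.5 mm.
- rod_mid (a point): Nominal middle of the bare stretch of the spring bar, a steel rod 8 mm in diameter along the heater's y, axis 22 mm above the deck. The stretch is nominally 45 mm long from the collar (-y end) to the pocket wall (+y end); the fork goes over it from above. The rod's tip runs through the wall 8 mm into the link's eye and locks it; it springs back when let go.
- collar_nominal (a point): Point fixed to the heater on the rod's axis: nominal place of the collar's face that looks to the link (+y). The collar is a disc of 24 mm diameter, 8 mm thick. It is clamped on the rod up to 9 mm to either side of this point along y; this is not reported and must be felt for (or seen). Axes as the heater's.
- link_seat (a point): Point fixed to the heater, 4 mm above the deck in the middle of the pocket: the link's origin while it is locked. Axes as the heater's. The pocket's steel walls are 30 mm tall, 54 x 30 mm outside; the link has 1 mm play in it. Once unlocked, an ejector lifts the link 11 mm and it stays up. Keep the force between link and heater under 40 N.
- link: Loose aluminium lid link, an upright plate 36 (its x) x 12 (its y) x 66 mm tall, about 0.11 kg; origin under its centre. A 12 mm wide eye runs through it along y, 14 to 24 mm above its underside. Popped up, its lower 15 mm are still in the pocket; grip the upper part across the 12 mm and draw it straight up (about 5 N).
- fork: Loose forked tool, 93 mm tall, 0.12 kg, upright, origin midway between the prong tips. Prongs 6 x 6 x 26 mm centred at x = -9, +9 mm leave a slot 12 mm wide; shaft 24 (x) x 6 (y) up to 42; guard 46 x 40 from 42 to 47; black handle 28 (x) x 18 (y) from 47 to 93: grip across the 18 mm, fingertips just above the guard. Use it with the prong tips about 5 mm above the deck.
- stand: Fixed grey tool stand, block 76 (x) x 66 (y) x 46 mm tall, with an opening 36 (x) x 18 (y) mm right through its middle; origin under its centre. The fork hangs in it with its guard on the block's top, so its origin is 4 mm above the stand's origin; fork x along stand x, either way round.
- tray: Fixed white open tray 150 (x) x 180 (y) x 28 mm tall, walls and floor 4 to 5 mm thick; origin under its centre. It may stand on the left or the right, the tool stand on the other side.
- reagent: Loose glass bottle with cap, 60 mm diameter, 130 mm tall, origin under its centre; leave alone.
- tip_box: Loose blue pipette tip box 90 x 130 x 54 mm tall, origin under its centre; leave alone.
- tissue_box: Loose green tissue box 115 x 210 x 107 mm tall, origin under its centre; leave alone.
Things that resemble listed ones, but are neither listed nor needed, are in the scene too. What is shaped like the fork but red is not meant.

How it is judged:
On the way:
1. the link pops up at least 5 mm while the forked tool presses on the spring bar (contact force between fork and heater above 2.5 N and z of link in the frame of link_seat above 0.005 m), for 0.05 s.
At the end, for the whole second after the job is handed in: The link rests still inside the tray, its underside's centre within the tray's outline and under 25 mm above the tray's underside; the tool hangs still, upright (0.12 rad), in its stand, within 5 mm of its seated height and 12 mm of the middle (x of link in the frame of tray between -0.075 and 0.075 m and y of link in the frame of tray between -0.09 and 0.09 m and z of link in the frame of tray below 0.025 m and contact force between link and tray above 0.3 N and linear speed of each of link, fork below 0.02 m/s and horizontal distance between fork and stand below 0.012 m and z of fork in the frame of stand between 0 and 0.009 m and angle between fork's own z axis and vertical below 0.12 rad); the robot touches nothing.
It fails at once if the tool presses the bar or the heater with more than 18 N (contact force between fork and heater above 18 N).
It fails at once if the link is forced in its lug (more than 40 N) (contact force between link and heater above 40 N).
It fails at once if the gripper leans on the heater with more than 10 N (contact force between any of the fingers, the arm and heater above 10 N).
It fails at once if a bystander is moved by more than 15 mm (distance of any of reagent, tip_box, tissue_box from where it was at the start of the episode above 0.015 m).
It also fails if it takes over 66 s, if anything falls off the work surface, if the arm or the gripper's body presses on something with over 40 N, if the wrist force passes 120 N, or if a joint passes its speed limit or range.

## Working session

There is one attempt and no reset: what is moved stays moved. The work goes in short steps, Python scripts to look and compute and a tool call to move; the robot and the scene stay as the last step left them, time stands still between calls to the robot, and variables do not carry over. Pictures are saved under pics/ and viewed, at most 10 in all, crops included, and the job is handed in when it is done.

Besides the shell and the picture viewer there is one more tool, called after "Emit:" in YAML: its name, and indented under it one key for each argument. drive_tool: Moves the arm, as the interface text tells. Its arguments: {"type":"object","properties":{"plan":{"type":"array"},"newtons":{"type":"number"}},"required":["plan"]}

```bash
ls; mkdir -p pics; python3 - <<'E'
from station import manip
import cv2,numpy as np
print(manip.sense(), manip.finger_overhang)
for n in("side","top"):
    s=manip.snapshot(n); np.savez("pics/%s0.npz"%n,**s)
    cv2.imwrite("pics/%s0.png"%n,s["image"][...,::-1]); print(n,s["fov_y"],s["cx"],s["cy"],s["extrinsics"].round(3).tolist(),[k for k in s])
E
```

```text
pics
{'t': 0.0, 'q': array([-1.47250121e+00,  5.28452817e-01,  1.43392374e+00, -2.98112433e-05,
        1.18140118e+00, -1.78480084e-01]), 'qd': array([ 2.79194008e-03, -1.92699717e-03, -3.45471147e-04,  4.89426588e-04,
        7.13067445e-04,  1.60364818e-05]), 'tau': array([-4.04461452e-04, -4.42353415e+01, -1.78025311e+01, -4.28843541e-04,
        8.22638045e-03,  4.85771253e-06]), 'tcp_pos': array([ 0.17074738, -0.60049751,  0.24433498]), 'tool_rot': array([ 9.90438334e-01,  1.37951846e-01,  3.00185367e-05, -1.09221777e-03]), 'force': array([0.49085987, 0.3283848 , 0.15382039]), 'ft_torque': array([-0.05533579,  0.02175212, -0.02077748]), 'gripper_force': 0.0, 'finger_gap': 0.9957742853185184} 0.014
side 46.19277792996461 318.1654198609746 198.61794229176726 [[-0.923, 0.201, -0.329, 0.185], [-0.385, -0.487, 0.784, 0.964], [-0.002, 0.85, 0.527, 0.777], [0.0, 0.0, 0.0, 1.0]] ['image', 'z_map', 'fov_y', 'cx', 'cy', 'extrinsics']
top 42.03841652862091 319.34272677383814 203.35345824891004 [[0.025, 0.998, -0.065, 0.519], [-1.0, 0.026, 0.011, -0.027], [0.013, 0.065, 0.998, 1.355], [0.0, 0.0, 0.0, 1.0]] ['image', 'z_map', 'fov_y', 'cx', 'cy', 'extrinsics']
```

View pics/top0.png

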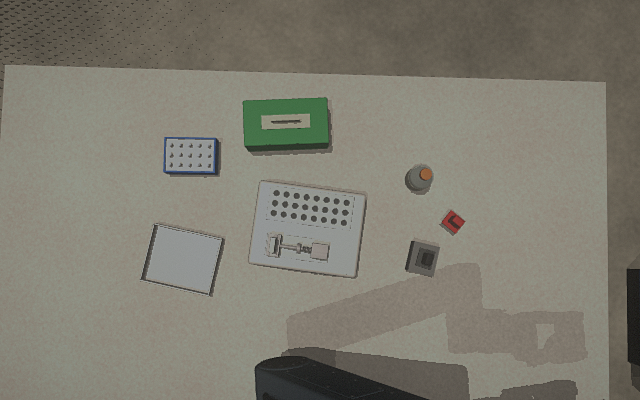

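View pics/side0.png

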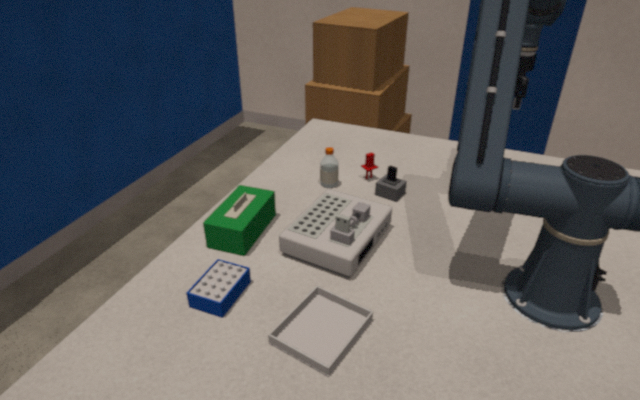

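The top view shows the heater at about (308,228), with the link at its left end (273,245) and the housing at (320,250). The stand with the black fork is at (423,258), the tray at (183,260) and the red decoy at (453,222). The side view agrees.

```bash
cat > h.py <<'E'
import numpy as np,cv2
def cloud(s):
    f=200/np.tan(np.radians(float(s["fov_y"]))/2); z=s["z_map"]
    v,u=np.mgrid[:400,:640]
    p=np.stack([(u-s["cx"])/f*z,-(v-s["cy"])/f*z,-z],-1)
    E=s["extrinsics"]; return p@E[:3,:3].T+E[:3,3]
def rect(p):  # min-area rectangle (mm) of xy points
    r=cv2.minAreaRect((p[:,:2]*1000).astype(np.float32)); return [np.round(x,1) for x in r]
E
python3 - <<'E'
from h import *
for n in("top","side"):
    s=np.load("pics/%s0.npz"%n); P=cloud(s); ok=s["z_map"]>0
    b=lambda x0,x1,y0,y1,z0,z1: P[ok&(P[...,0]>x0)&(P[...,0]<x1)&(P[...,1]>y0)&(P[...,1]<y1)&(P[...,2]>z0)&(P[...,2]<z1)]
    print(n,"table z",np.median(b(.3,.6,-.15,-.1,-.02,.02)[:,2]))
    R={"heater":(.3,.8,-.18,.2,.062,.076),"lug":(.3,.62,-.18,.2,.085,.2),"stand":(.25,.5,-.36,-.2,.036,.056),"handle":(.25,.5,-.36,-.2,.08,.12),"tray":(.25,.6,.2,.5,.018,.035)}
    for k,v in R.items():
        q=b(*v)
        if len(q)>3: print(k,len(q),rect(q),np.median(q[:,2]).round(4))
    q=b(*R["lug"])
    for z0,z1 in((.085,.096),(.096,.103),(.103,.110),(.11,.125),(.125,.15)):
        w=q[(q[:,2]>z0)&(q[:,2]<z1)]
        if len(w)>3: print(z0,len(w),rect(w), w[:,:2].mean(0).round(4))
s=np.load("pics/top0.npz")["image"]
a=cv2.resize(s[225:275,250:340],None,fx=8,fy=8,interpolation=cv2.INTER_CUBIC)
b=cv2.resize(np.load("pics/side0.npz")["image"][190:250,310:400],(720,480)[:2],interpolation=cv2.INTER_CUBIC)
cv2.imwrite("pics/crop.png",a[...,::-1])
E
```

```text
top table z -0.0013553010399598442
heater 8376 [array([599. ,  -8.5]), array([361.3, 293.5]), np.float64(2.9)] 0.069
lug 679 [array([492.9,  10.3]), array([147.1,  53.9]), np.float64(83.2)] 0.1017
stand 574 [array([ 470.7, -305.9]), array([67.6, 69.9]), np.float64(78.0)] 0.0453
handle 98 [array([ 474.4, -308.4]), array([18.2, 27.4]), np.float64(73.1)] 0.0958
tray 511 [array([455.8, 306.9]), array([181.9, 150.5]), np.float64(78.6)] 0.0259
0.085 118 [array([489.3,  33.6]), array([104.9,  52.6]), np.float64(69.4)] [0.4957 0.0294]
0.096 274 [array([492.7,  10.3]), array([147. ,  53.5]), np.float64(83.2)] [0.4952 0.0282]
0.103 191 [array([493.5,   8.5]), array([143.4,  35.7]), np.float64(83.3)] [ 0.4883 -0.0394]
0.11 9 [array([491.2,   4.5]), array([119.8,  24.7]), np.float64(78.1)] [0.4935 0.0173]
0.125 87 [array([500. ,  68.3]), array([12.7, 35.5]), np.float64(84.6)] [0.4996 0.0678]
side table z 0.0009247878937638232
heater 4098 [array([608.2,  11.1]), array([330.5, 348.2]), np.float64(83.5)] 0.0711
lug 722 [array([489. ,  12.7]), array([151.2,  55.6]), np.float64(82.9)] 0.1033
stand 266 [array([ 467.6, -305.9]), array([76., 75.]), np.float64(78.6)] 0.0468
handle 69 [array([ 469.5, -304.1]), array([20.7, 28.9]), np.float64(83.1)] 0.0938
tray 1121 [array([452.2, 307.5]), array([184.1, 152.6]), np.float64(78.2)] 0.0262
0.085 161 [array([483.7,  14.2]), array([149.4,  51.8]), np.float64(79.3)] [0.4852 0.0361]
0.096 194 [array([493.7,  13.4]), array([147.7,  54.4]), np.float64(87.7)] [0.4894 0.0415]
0.103 172 [array([488.7,  12.3]), array([150.3,  44.1]), np.float64(81.0)] [ 0.4848 -0.014 ]
0.11 72 [array([483.3,  31.4]), array([99.7, 34.4]), np.float64(73.9)] [0.4941 0.0723]
0.125 123 [array([495.1,  69.6]), array([15.3, 36.4]), np.float64(84.7)] [0.4942 0.0722]
```

View pics/crop.png

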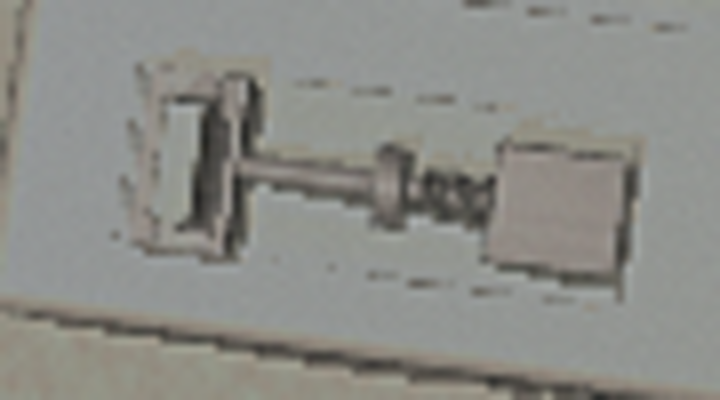

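The crop shows the rod from (245,165) to the collar's face at (375,185), the pocket wall at (235,160) and the link top at (180,170). That puts the collar's face about 41 mm from the wall. The two cameras differ by about 4 mm in x, so I'll use their mean and later line the fork up against the rod within a single view.

```bash
cat > go.py <<'E'
import sys,numpy as np
from scipy.spatial.transform import Rotation as R
from station import manip
s=manip.sense(); r=R.from_quat(s["tool_rot"])
t=np.array([float(v) for v in sys.argv[1:4]]); yaw=np.radians(float(sys.argv[4])) # yaw of tool x
g=R.from_matrix(np.array([[np.cos(yaw),np.sin(yaw),0],[np.sin(yaw),-np.cos(yaw),0],[0,0,-1.]]))
print("t",s["t"],"pos",s["tcp_pos"].round(4),"F",s["force"].round(2),"gap",round(s["finger_gap"],3),"grip",s["gripper_force"])
print("shift",(r.inv().apply(t-s["tcp_pos"])).round(4),"turn",(r.inv()*g).as_rotvec(degrees=True).round(2))
E
python3 go.py .469 -.306 .244 -12
python3 - <<'E'
from h import *
for n in("top","side"):
    s=np.load("pics/%s0.npz"%n);P=cloud(s);im=s["image"].astype(int);
    red=(im[...,0]>110)&(im[...,1]<60)&(P[...,0]<.8)&(P[...,2]>.05); print(P[red].mean(0))
    w=(P[...,2]>.041)&(P[...,2]<.052)&(abs(P[...,0]-.469)<.07)&(abs(P[...,1]+.306)<.07)
    c=cv2.convexHull((P[w][:,:2]*1000).astype(np.float32)); print(cv2.minAreaRect(c), cv2.approxPolyDP(c,9,True)[:,0].round().tolist())
E
```

```text
t 0.1 pos [ 0.1708 -0.6006  0.2444] F [ 0.28  0.09 -0.56] gap 1.001 grip 0.0
shift [ 0.3674 -0.2019  0.001 ] turn [-0.11  0.   27.86]
[ 0.56739639 -0.38075359  0.08665128]
((473.7193298339844, -306.6349792480469), (67.81214904785156, 75.57925415039062), 77.37739562988281) [[517.0, -284.0], [444.0, -268.0], [430.0, -331.0], [503.0, -345.0]]
[ 0.59415237 -0.34444228  0.09596151]
((468.78900146484375, -306.3170471191406), (75.9325942993164, 77.71707916259766), 78.28382873535156) [[510.0, -279.0], [439.0, -264.0], [426.0, -327.0], [497.0, -346.0]]
```

Emit:
drive_tool:
  plan:
    - [0.0369,-0.0201,0,0,0,0,1]
    - [0.0369,-0.0201,0,0,0,0,1]
    - [0.0369,-0.0201,0,0,0,0,1]
    - [0.0369,-0.0201,0,0,0,0,1]
    - [0.0369,-0.0201,0,0,0,0,1]
    - [0.0369,-0.0201,0,0,0,0,1]
    - [0.0369,-0.0201,0,0,0,0,1]
    - [0.0369,-0.0201,0,0,0,0,1]
    - [0.0369,-0.0201,0,0,0,0,1]
    - [0.0369,-0.0201,0,0,0,0,1]

```text
t: 1.1
tcp_pos: [0.4717, -0.3054, 0.245]
tool_rot: [0.99, 0.138, -0.0, -0.0]
force: [0.5, -0.9, -0.1]
finger_gap: 1.002
gripper_force: 0.0
```

Emit:
drive_tool:
  plan:
    - [0,0,0.02,0,0,7,1]
    - [0,0,0.02,0,0,7,1]
    - [0,0,0.02,0,0,7,1]
    - [0,0,0.02,0,0,7,1]
    - [0,0,0,0,0,0,1]
    - [0,0,0,0,0,0,1]

```text
t: 1.7
tcp_pos: [0.4707, -0.3068, 0.1651]
tool_rot: [0.995, -0.105, -0.0, -0.0]
force: [-0.3, -0.6, 0.8]
finger_gap: 1.003
gripper_force: 0.0
```

```bash
python3 go.py .471 -.3065 .070 -12; python3 - <<'E'
from station import manip
from h import *
for n in("top","side"):
    s=manip.snapshot(n); np.savez("pics/%s1.npz"%n,**s)
a=np.load("pics/top1.npz")["image"][200:300,360:480];b=np.load("pics/side1.npz")["image"][110:230,330:470]
cv2.imwrite("pics/v1.png",np.hstack([cv2.resize(a,(400,400)),cv2.resize(b,(400,400))])[...,::-1])
E
```

```text
t 1.7 pos [ 0.4707 -0.3068  0.1651] F [-0.32 -0.58  0.79] gap 1.003 grip 0.0
shift [ 0.0003 -0.0003  0.0951] turn [-0.04  0.06  0.  ]
```

View pics/v1.png

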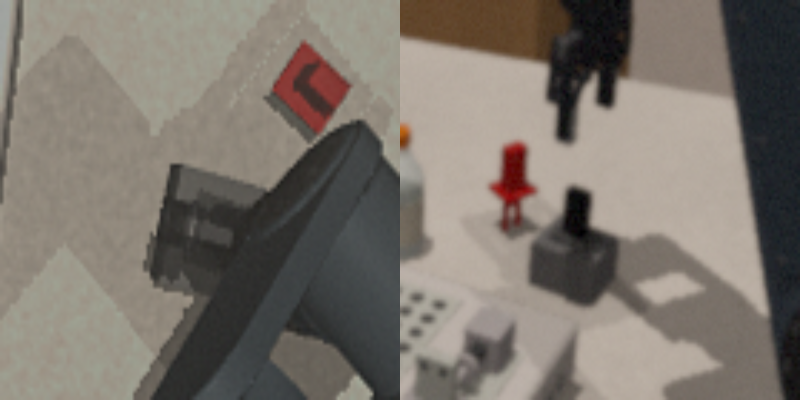

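The side inset shows the open fingers at (567,120) and (606,100), above and straddling the black handle at (578,200). The arm hides the top view. Next I descend and grip.

Emit:
drive_tool:
  plan:
    - [0,0,0.03,0,0,0,1]
    - [0,0,0.03,0,0,0,1]
    - [0,0,0.02,0,0,0,1]
    - [0,0,0.015,0,0,0,1]
    - [0,0,0,0,0,0,1]
    - [0,0,0,0,0,0,0.2]
    - [0,0,0,0,0,0,-0.3]
    - [0,0,0,0,0,0,-1]
    - [0,0,0,0,0,0,-1]
    - [0,0,0,0,0,0,-1]
  newtons: 100

```text
t: 2.8
tcp_pos: [0.4713, -0.3075, 0.0713]
tool_rot: [0.994, -0.106, 0.001, 0.001]
force: [0.3, -0.0, -1.7]
finger_gap: 0.199
gripper_force: 97.0
```

Emit:
drive_tool:
  plan:
    - [0,0,0,0,0,0,-1]
    - [0,0,0,0,0,0,-1]
    - [0,0,0,0,0,0,-1]

```text
t: 3.1
tcp_pos: [0.4713, -0.3075, 0.0712]
tool_rot: [0.994, -0.106, 0.001, 0.001]
force: [-0.3, -0.6, 6.4]
finger_gap: 0.199
gripper_force: 97.5
```

Emit:
drive_tool:
  plan:
    - [0,0,-0.015,0,0,0,-1]
    - [0,0,-0.035,0,0,0,-1]
    - [0,0,-0.04,0,0,0,-1]
    - [0,0,-0.04,0,0,0,-1]
    - [0,0,-0.03,0,0,0,-1]
    - [0,0,-0.015,0,0,-5.2,-1]
    - [0,0,0,0,0,0,-1]

```text
t: 3.8
tcp_pos: [0.4718, -0.3078, 0.2477]
tool_rot: [0.998, -0.06, 0.002, 0.002]
force: [0.0, -0.4, -1.6]
finger_gap: 0.199
gripper_force: 97.1
```

```bash
python3 go.py .493 .033 .245 -6.8
```

```text
t 3.8 pos [ 0.4718 -0.3078  0.2477] F [ 0.02 -0.39 -1.6 ] gap 0.199 grip 97.05412030220032
shift [-0.0201 -0.3409  0.0015] turn [ 0.19 -0.25 -0.13]
```

Emit:
drive_tool:
  plan:
    - [-0.002,-0.02,0,0,0,0,-1]
    - [-0.002,-0.04,0,0,0,0,-1]
    - [-0.003,-0.045,0,0,0,0,-1]
    - [-0.003,-0.045,0,0,0,0,-1]
    - [-0.003,-0.045,0,0,0,0,-1]
    - [-0.003,-0.045,0,0,0,0,-1]
    - [-0.002,-0.045,0,0,0,0,-1]
    - [-0.002,-0.036,0.01,0,0,0,-1]
    - [0,-0.02,0.02,0,0,0,-1]
    - [0,0,0.025,0,0,0,-1]

```text
t: 4.8
tcp_pos: [0.4905, 0.0378, 0.1888]
tool_rot: [0.998, -0.059, -0.001, -0.001]
force: [0.1, -1.0, -0.7]
finger_gap: 0.2
gripper_force: 97.3
```

Emit:
drive_tool:
  plan:
    - [0,0,0,0,0,0,-1]
    - [0,0,0,0,0,0,-1]

```text
t: 5.0
tcp_pos: [0.4907, 0.0346, 0.1892]
tool_rot: [0.998, -0.061, -0.002, -0.0]
force: [-0.1, 0.1, -0.6]
finger_gap: 0.195
gripper_force: 97.2
```

```bash
python3 go.py .493 .033 .190 -6.8; python3 - <<'E'
from station import manip
from h import *
for n in("top","side"):
    s=manip.snapshot(n); np.savez("pics/%s2.npz"%n,**s)
a=np.load("pics/top2.npz")["image"][200:300,240:360];b=np.load("pics/side2.npz")["image"][150:250,300:420]
cv2.imwrite("pics/v2.png",np.hstack([cv2.resize(a,(300,250)),cv2.resize(b,(500,416))[:250*0+416][:,:]][1:]+[] )[...,::-1]) if 0 else cv2.imwrite("pics/v2.png",np.vstack([cv2.resize(a,(360,300)),cv2.resize(b,(360,300))])[...,::-1] if 0 else cv2.resize(b,(720,600),interpolation=cv2.INTER_CUBIC)[...,::-1])
cv2.imwrite("pics/v2t.png",cv2.resize(a,(480,400))[...,::-1])
E
```

```text
t 5.0 pos [0.4907 0.0346 0.1892] F [-0.05  0.11 -0.63] gap 0.195 grip 97.24554419517517
shift [ 0.0025  0.0013 -0.0008] turn [-0.01  0.24 -0.16]
```

View pics/v2.png

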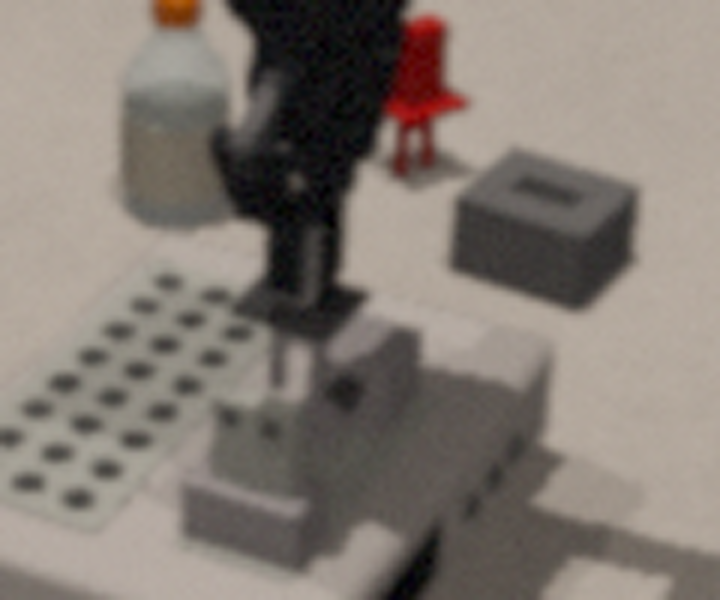

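The side view shows the two prongs at (278,365) and (312,370), over the rod just behind the link plate (255,430). The stand's slot is empty at (548,190). I measure the guard and prongs against the rod within the same camera.

```bash
python3 - <<'E'
from h import *
yaw=np.radians(-6.8); ex=np.array([np.cos(yaw),np.sin(yaw)]); ey=np.array([-np.sin(yaw),np.cos(yaw)])
tcp=np.array([.4907,.0346])
def st(k,q):
    if len(q)<4: print(k,len(q)); return
    x=(q[:,:2]-tcp)@ex*1000;y=(q[:,:2]-tcp)@ey*1000
    print(k,len(q),"x",np.percentile(x,[2,50,98]).round(1),"y",np.percentile(y,[2,50,98]).round(1),"mid x",round((x.min()+x.max())/2,1),"mid y",round((y.min()+y.max())/2,1))
for n in("side","top"):
    s=np.load("pics/%s2.npz"%n);P=cloud(s);s0=np.load("pics/%s0.npz"%n);P0=cloud(s0)
    near=lambda P:(abs(P[...,0]-.49)<.05)&(abs(P[...,1]-.035)<.05)
    g=P[near(P)&(P[...,2]>.160)&(P[...,2]<.173)]; st(n+" guard",g)
    r=cv2.minAreaRect((g[:,:2]*1000).astype(np.float32)) if len(g)>4 else None; print(r)
    g=P[near(P)&(P[...,2]>.124)&(P[...,2]<.158)&(P[...,1]<.055)]; st(n+" prong/shaft",g)
    l=(abs(P0[...,0]-.495)<.05)&(abs(P0[...,1]-.069)<.03)
    t=P0[l&(P0[...,2]>.132)&(P0[...,2]<.15)]; st(n+" linktop",t)
    t=P0[l&(P0[...,2]>.112)&(P0[...,2]<.15)]; st(n+" link",t)
    r=P0[(abs((P0[...,:2]-tcp)@ey)<.012)&(abs((P0[...,:2]-tcp)@ex)<.02)&(P0[...,2]>.084)&(P0[...,2]<.105)]; st(n+" rod",r)
    h=P0[(abs((P0[...,:2]-tcp)@ey+.072)<.035)&(abs((P0[...,:2]-tcp)@ex)<.04)&(P0[...,2]>.1)&(P0[...,2]<.115)]; st(n+" housing",h)
    c=P0[(abs((P0[...,:2]-tcp)@ey+.025)<.02)&(abs((P0[...,:2]-tcp)@ex)<.02)&(P0[...,2]>.098)&(P0[...,2]<.109)]; st(n+" collar",c)
E
```

```text
side guard 125 x [-22.7  -8.9  21.8] y [-17.9   9.6  20.4] mid x -0.0 mid y -0.1
((489.95806884765625, 34.07492446899414), (43.110801696777344, 48.27974319458008), 81.36099243164062)
side prong/shaft 69 x [-11.7  -1.4  12.6] y [-4.6  1.2  4.5] mid x 0.2 mid y 0.2
side linktop 83 x [-16.9  -0.4  17.6] y [28.9 38.5 41.6] mid x 0.2 mid y 35.0
side link 184 x [-17.   -1.8  17.4] y [28.8 39.3 42.6] mid x 0.2 mid y 35.3
side rod 5 x [-2.8 -1.3 -0.2] y [-11.9 -11.   -2.7] mid x -1.5 mid y -7.0
side housing 146 x [-16.2  -0.2  18.1] y [-95.5 -71.9 -51.4] mid x 1.7 mid y -70.7
side collar 29 x [-7.7 -0.4  6.7] y [-44.1 -25.9 -17.3] mid x 0.2 mid y -28.8
top guard 0
None
top prong/shaft 0
top linktop 83 x [-11.9   4.9  22. ] y [28.6 34.4 40.3] mid x 5.2 mid y 34.5
top link 92 x [-11.9   4.9  21.9] y [28.1 33.7 40.2] mid x 5.2 mid y 34.4
top rod 32 x [1.6 5.4 9.1] y [-11.5  -1.3  10.5] mid x 5.4 mid y -0.4
top housing 245 x [-11.3   5.9  22.8] y [-96.7 -77.8 -58. ] mid x 5.9 mid y -70.5
top collar 28 x [-4.3  5.3 15. ] y [-43.6 -27.3 -17.5] mid x 5.6 mid y -28.8
```

Within the side view the fork (0.0 to 0.2 mm) and the link and collar (about 0.2 mm) share the same x, so no shift is needed. The fork sits mid-way in the bare rod stretch. I descend slowly.

Emit:
drive_tool:
  plan:
    - [0,0,0.012,0,0,0,-1]
    - [0,0,0.01,0,0,0,-1]
    - [0,0,0.004,0,0,0,-1]
    - [0,0,0.004,0,0,0,-1]
    - [0,0,0.003,0,0,0,-1]
    - [0,0,0,0,0,0,-1]
  newtons: 120

```text
t: 5.7
tcp_pos: [0.4921, 0.0339, 0.1571]
tool_rot: [0.998, -0.061, -0.0, -0.0]
force: [-0.3, 0.1, -0.7]
finger_gap: 0.195
gripper_force: 116.5
```

Emit:
drive_tool:
  plan:
    - [0,0,0.004,0,0,0,-1]
    - [0,0,0.004,0,0,0,-1]
    - [0,0,0.004,0,0,0,-1]
    - [0,0,0.002,0,0,0,-1]
    - [0,0,0,0,0,0,-1]

```text
t: 6.2
tcp_pos: [0.492, 0.034, 0.1429]
tool_rot: [0.998, -0.061, -0.0, -0.0]
force: [0.4, -0.6, -1.6]
finger_gap: 0.197
gripper_force: 116.5
```

```bash
python3 go.py .4905 .0345 .142 -6.8
```

```text
t 6.2 pos [0.492  0.034  0.1429] F [ 0.39 -0.62 -1.64] gap 0.197 grip 116.5436589717865
shift [-0.0015 -0.0004  0.0009] turn [-0.    0.05 -0.14]
```

Emit:
drive_tool:
  plan:
    - [-0.001,0,0,0,0,0,-1]
    - [0,0.003,0,0,0,0,-1]
    - [0,0.003,0,0,0,0,-1]
    - [0,0.002,0,0,0,0,-1]
    - [0,0.002,0,0,0,0,-1]
    - [0,0,0,0,0,0,-1]

```text
t: 6.8
tcp_pos: [0.49, 0.0238, 0.1434]
tool_rot: [0.998, -0.061, 0.0, 0.0]
force: [0.7, 0.4, -0.6]
finger_gap: 0.197
gripper_force: 116.6
```

Emit:
drive_tool:
  plan:
    - [0,0.001,0,0,0,0,-1]
    - [0,0.001,0,0,0,0,-1]
    - [0,0,0,0,0,0,-1]

```text
t: 7.1
tcp_pos: [0.4898, 0.0221, 0.1433]
tool_rot: [0.998, -0.061, 0.0, 0.0]
force: [-0.7, -1.1, -1.2]
finger_gap: 0.198
gripper_force: 116.6
```

Emit:
drive_tool:
  plan:
    - [0,0.001,0,0,0,0,-1]
    - [0,0.001,0,0,0,0,-1]
    - [0,0,0,0,0,0,-1]

```text
t: 7.4
tcp_pos: [0.4895, 0.0201, 0.1433]
tool_rot: [0.998, -0.061, -0.0, 0.0]
force: [0.5, -0.9, -0.5]
finger_gap: 0.197
gripper_force: 116.6
```

Emit:
drive_tool:
  plan:
    - [0,0.001,0,0,0,0,-1]
    - [0,0.001,0,0,0,0,-1]
    - [0,0,0,0,0,0,-1]

```text
t: 7.7
tcp_pos: [0.4893, 0.0181, 0.1433]
tool_rot: [0.998, -0.061, -0.0, 0.0]
force: [-0.5, -0.3, -0.9]
finger_gap: 0.197
gripper_force: 116.6
```

Emit:
drive_tool:
  plan:
    - [0,0.001,0,0,0,0,-1]
    - [0,0.001,0,0,0,0,-1]
    - [0,0,0,0,0,0,-1]

```text
t: 8.0
tcp_pos: [0.489, 0.0161, 0.1433]
tool_rot: [0.998, -0.061, -0.0, -0.0]
force: [1.0, -0.8, -1.9]
finger_gap: 0.195
gripper_force: 116.6
```

Emit:
drive_tool:
  plan:
    - [0,0.001,0,0,0,0,-1]
    - [0,0.001,0,0,0,0,-1]
    - [0,0,0,0,0,0,-1]

```text
t: 8.3
tcp_pos: [0.4888, 0.0153, 0.1433]
tool_rot: [0.998, -0.061, 0.0, -0.001]
force: [1.1, 5.2, -0.9]
finger_gap: 0.196
gripper_force: 116.9
```

Emit:
drive_tool:
  plan:
    - [0,0.001,0,0,0,0,-1]
    - [0,0.001,0,0,0,0,-1]
    - [0,0,0,0,0,0,-1]

```text
t: 8.6
tcp_pos: [0.4887, 0.0138, 0.1433]
tool_rot: [0.998, -0.061, 0.0, -0.002]
force: [1.3, 7.7, -1.3]
finger_gap: 0.196
gripper_force: 116.9
```

Contact came at y≈0.0155. I continue in small steps.

Emit:
drive_tool:
  plan:
    - [0,0.001,0,0,0,0,-1]
    - [0,0.001,0,0,0,0,-1]
    - [0,0,0,0,0,0,-1]

```text
t: 8.9
tcp_pos: [0.4885, 0.012, 0.1433]
tool_rot: [0.998, -0.061, 0.0, -0.002]
force: [1.4, 7.4, -0.2]
finger_gap: 0.195
gripper_force: 116.9
```

Emit:
drive_tool:
  plan:
    - [0,0.001,0,0,0,0,-1]
    - [0,0.001,0,0,0,0,-1]
    - [0,0,0,0,0,0,-1]

```text
t: 9.2
tcp_pos: [0.4882, 0.0102, 0.1433]
tool_rot: [0.998, -0.061, 0.0, -0.002]
force: [2.4, 8.6, -1.3]
finger_gap: 0.199
gripper_force: 116.9
```

Emit:
drive_tool:
  plan:
    - [0,0.001,0,0,0,0,-1]
    - [0,0.001,0,0,0,0,-1]
    - [0,0,0,0,0,0,-1]

```text
t: 9.5
tcp_pos: [0.488, 0.0084, 0.1433]
tool_rot: [0.998, -0.061, 0.0, -0.002]
force: [2.7, 9.2, -0.3]
finger_gap: 0.196
gripper_force: 116.9
```

```bash
cat > lk.py <<'E'
from station import manip
from h import *
s=manip.snapshot("side");P=cloud(s)
l=P[(abs(P[...,0]-.495)<.03)&(abs(P[...,1]-.0695)<.02)&(P[...,2]>.12)&(P[...,2]<.19)]
print("link top z",np.percentile(l[:,2],[50,90,98]).round(4),len(l))
P=cloud(np.load("pics/side0.npz")); l=P[(abs(P[...,0]-.495)<.03)&(abs(P[...,1]-.0695)<.02)&(P[...,2]>.12)&(P[...,2]<.19)]
print("before",np.percentile(l[:,2],[50,90,98]).round(4)); print(manip.sense()["force"])
E
python3 lk.py
```

```text
link top z [0.1351 0.1432 0.1869] 158
before [0.1339 0.1418 0.1423]
[ 1.85886515  7.8342525  -1.19302573]
```

Emit:
drive_tool:
  plan:
    - [0,0.001,0,0,0,0,-1]
    - [0,0,0,0,0,0,-1]

```text
t: 9.75
tcp_pos: [0.4879, 0.0074, 0.1433]
tool_rot: [0.998, -0.061, 0.0, -0.002]
force: [1.3, 8.5, -1.3]
finger_gap: 0.194
gripper_force: 116.9
```

```bash
python3 lk.py
```

```text
link top z [0.1369 0.1463 0.1706] 169
before [0.1339 0.1418 0.1423]
[ 1.37027334  9.063479   -1.3389451 ]
```

Emit:
drive_tool:
  plan:
    - [0,0.001,0,0,0,0,-1]
    - [0,0,0,0,0,0,-1]

```text
t: 10.0
tcp_pos: [0.4878, 0.0064, 0.1433]
tool_rot: [0.998, -0.061, 0.0, -0.002]
force: [1.3, 8.7, -1.0]
finger_gap: 0.195
gripper_force: 116.9
```

```bash
python3 lk.py
```

```text
link top z [0.1402 0.1527 0.1551] 202
before [0.1339 0.1418 0.1423]
[ 2.62365815  9.47024331 -1.31301219]
```

The link has popped up by about 11 mm. I ease off, raise the fork and return it to the stand.

Emit:
drive_tool:
  plan:
    - [0,-0.002,0,0,0,0,-1]
    - [0,-0.002,0,0,0,0,-1]
    - [0,-0.002,0,0,0,0,-1]
    - [0,-0.002,0,0,0,0,-1]
    - [0,-0.003,0,0,0,0,-1]
    - [0,-0.004,0,0,0,0,-1]
    - [0,-0.003,0,0,0,0,-1]
    - [0,0,0,0,0,0,-1]
    - [0,0,0,0,0,0,-1]

```text
t: 10.95
tcp_pos: [0.4898, 0.0222, 0.1433]
tool_rot: [0.998, -0.06, 0.0, 0.0]
force: [0.7, 0.1, -1.0]
finger_gap: 0.196
gripper_force: 117.3
```

Emit:
drive_tool:
  plan:
    - [0,0,-0.006,0,0,0,-1]
    - [0,0,-0.012,0,0,0,-1]
    - [0,0,-0.02,0,0,0,-1]
    - [0,0,-0.03,0,0,0,-1]
    - [0,0,-0.025,0,0,0,-1]
    - [0,0,-0.01,0,0,5.2,-1]
    - [0,0,0,0,0,0,-1]
    - [0,0,0,0,0,0,-1]

```text
t: 11.75
tcp_pos: [0.4894, 0.0221, 0.2463]
tool_rot: [0.994, -0.105, -0.0, 0.0]
force: [1.1, -0.7, -1.1]
finger_gap: 0.198
gripper_force: 117.4
```

```bash
python3 lk.py; python3 go.py .4713 -.3075 .245 -12.2
```

```text
link top z [0.1392 0.1518 0.1529] 201
before [0.1339 0.1418 0.1423]
[ 0.0741681  -0.04698377 -1.61059172]
t 11.8 pos [0.4891 0.0222 0.2458] F [ 0.07 -0.05 -1.61] gap 0.195 grip 117.40028858184814
shift [0.0515 0.3261 0.0007] turn [0.   0.08 0.14]
```

Emit:
drive_tool:
  plan:
    - [0.003,0.02,0,0,0,0,-1]
    - [0.006,0.04,0,0,0,0,-1]
    - [0.007,0.045,0,0,0,0,-1]
    - [0.007,0.045,0,0,0,0,-1]
    - [0.007,0.045,0,0,0,0,-1]
    - [0.007,0.045,0,0,0,0,-1]
    - [0.007,0.045,0,0,0,0,-1]
    - [0.0055,0.03,0,0,0,0,-1]
    - [0.002,0.011,0,0,0,0,-1]
    - [0,0,0,0,0,0,-1]

```text
t: 12.8
tcp_pos: [0.4709, -0.3084, 0.245]
tool_rot: [0.994, -0.107, -0.001, -0.001]
force: [-0.0, 0.6, -1.2]
finger_gap: 0.195
gripper_force: 117.4
```

Emit:
drive_tool:
  plan:
    - [0,0,0.03,0,0,0,-1]
    - [0,0,0.04,0,0,0,-1]
    - [0,0,0.02,0,0,0,-1]
    - [0,0,0,0,0,0,-1]
    - [0,0,0,0,0,0,-1]
    - [0,0,0,0,0,0,-1]

```text
t: 13.4
tcp_pos: [0.4725, -0.3072, 0.1577]
tool_rot: [0.994, -0.105, 0.001, 0.001]
force: [-0.1, -0.1, -1.4]
finger_gap: 0.194
gripper_force: 117.4
```

```bash
python3 go.py .4713 -.3075 .0715 -12.2; python3 - <<'E'
from station import manip
from h import *
s=manip.snapshot("side");P=cloud(s)
cv2.imwrite("pics/v3.png",cv2.resize(s["image"][120:220,340:460],(720,600),interpolation=cv2.INTER_CUBIC)[...,::-1])
w=P[(abs(P[...,0]-.471)<.06)&(abs(P[...,1]+.307)<.06)]
for z0,z1 in((.04,.052),(.085,.125),(.129,.137)):
    q=w[(w[:,2]>z0)&(w[:,2]<z1)]; print(z0,len(q),rect(q) if len(q)>3 else "")
E
```

```text
t 13.4 pos [ 0.4725 -0.3072  0.1577] F [-0.09 -0.12 -1.41] gap 0.194 grip 117.36969709396362
shift [-0.0013  0.0004  0.0862] turn [ 0.07 -0.12  0.13]
0.04 298 [array([ 469.4, -304.8]), array([72.6, 79.4]), np.float64(76.3)]
0.085 52 [array([ 471.4, -305.9]), array([ 9.9, 25.1]), np.float64(78.6)]
0.129 27 [array([ 470. , -306.1]), array([46. , 44.6]), np.float64(77.9)]
```

View pics/v3.png

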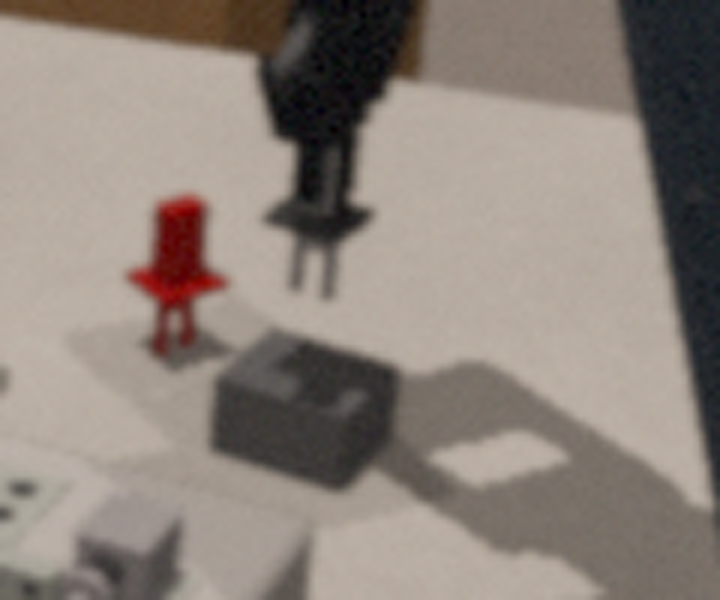

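The picture shows the fork upright with its prongs at (295,270) and (330,275), above the stand's opening, and the measurements agree to about 2 mm. I lower it.

Emit:
drive_tool:
  plan:
    - [-0.001,0,0.02,0,0,0,-1]
    - [0,0,0.02,0,0,0,-1]
    - [0,0,0,0,0,0,-1]
    - [0,0,0.015,0,0,0,-1]
    - [0,0,0.015,0,0,0,-1]
    - [0,0,0.01,0,0,0,-1]
    - [0,0,0.003,0,0,0,-1]
    - [0,0,0,0,0,0,-1]

```text
t: 14.25
tcp_pos: [0.4708, -0.3074, 0.0737]
tool_rot: [0.994, -0.106, 0.0, 0.0]
force: [0.7, 0.6, -1.1]
finger_gap: 0.194
gripper_force: 117.5
```

Emit:
drive_tool:
  plan:
    - [0,0,0.002,0,0,0,-1]
    - [0,0,0,0,0,0,-1]
    - [0,0,0,0,0,0,-1]

```text
t: 14.55
tcp_pos: [0.4708, -0.3074, 0.0717]
tool_rot: [0.994, -0.106, 0.0, 0.0]
force: [-0.1, 0.2, -0.9]
finger_gap: 0.195
gripper_force: 117.5
```

Emit:
drive_tool:
  plan:
    - [0,0,0.0005,0,0,0,-1]
    - [0,0,0,0,0,0,0]
    - [0,0,0,0,0,0,0.5]
    - [0,0,0,0,0,0,1]
    - [0,0,0,0,0,0,1]
    - [0,0,-0.02,0,0,0,1]
    - [0,0,-0.04,0,0,0,1]
    - [0,0,-0.05,0,0,0,1]
    - [0,0,-0.05,0,0,0,1]
    - [0,0,-0.04,0,0,0,1]
  newtons: 40

```text
t: 15.55
tcp_pos: [0.4709, -0.3074, 0.2738]
tool_rot: [0.994, -0.106, 0.001, 0.001]
force: [0.3, -1.1, -0.0]
finger_gap: 0.997
gripper_force: 0.0
```

```bash
python3 go.py .4965 .070 .27 -6.8; python3 - <<'E'
from station import manip
from h import *
yaw=np.radians(-6.8); ex=np.array([np.cos(yaw),np.sin(yaw)]); ey=np.array([-np.sin(yaw),np.cos(yaw)])
for n in ("side","top"):
    s=manip.snapshot(n);P=cloud(s)
    w=P[(abs(P[...,0]-.471)<.06)&(abs(P[...,1]+.307)<.06)&(P[...,2]<.12)]
    for z0,z1 in((.04,.056),(.08,.12)):
        q=w[(w[:,2]>z0)&(w[:,2]<z1)]; print(n,z0,len(q),rect(q) if len(q)>3 else "",np.percentile(q[:,2],90).round(4) if len(q) else "")
    l=P[(abs(P[...,0]-.495)<.03)&(abs(P[...,1]-.0695)<.02)&(P[...,2]>.11)&(P[...,2]<.19)]
    print("link",len(l),rect(l),np.percentile(l[:,2],90)); t=l[l[:,2]>np.percentile(l[:,2],95)-.005]; print("top",rect(t))
E
```

```text
t 15.55 pos [ 0.4709 -0.3074  0.2738] F [ 0.32 -1.1  -0.04] gap 0.997 grip 0.0
shift [-0.0543 -0.3744  0.0032] turn [ 0.08 -0.13 -5.34]
side 0.04 268 [array([ 468.3, -306.1]), array([74.1, 78.2]), np.float64(78.9)] 0.0525
side 0.08 72 [array([ 468.6, -306.6]), array([27.3, 26.7]), np.float64(76.6)] 0.0982
link 245 [array([496.5,  71.6]), array([16.7, 38.6]), np.float64(86.2)] 0.15179857105304784
top [array([495.6,  70. ]), array([15.8, 34.5]), np.float64(76.9)]
top 0.04 532 [array([ 473.7, -306.7]), array([67.6, 75.7]), np.float64(77.5)] 0.05
top 0.08 9 [array([ 461.1, -304.6]), array([16.7,  2.9]), np.float64(70.1)] 0.0975
link 99 [array([500.2,  69.2]), array([12.7, 35.2]), np.float64(83.6)] 0.15303097612567368
top [array([500.1,  69.2]), array([12.1, 35. ]), np.float64(83.5)]
```

The fork is seated: its handle top is at 0.098 and it is centred on the stand. Next is the link.

Emit:
drive_tool:
  plan:
    - [-0.003,-0.02,0,0,0,0,1]
    - [-0.006,-0.042,0,0,0,0,1]
    - [-0.007,-0.047,0,0,0,0,1]
    - [-0.007,-0.047,0,0,0,0,1]
    - [-0.007,-0.047,0,0,0,0,1]
    - [-0.007,-0.047,0,0,0,0,1]
    - [-0.007,-0.047,0,0,0,0,1]
    - [-0.006,-0.042,0,0,0,0,1]
    - [-0.004,-0.025,0,0,0,0,1]
    - [0,-0.01,0,0,0,0,1]

```text
t: 16.65
tcp_pos: [0.4941, 0.073, 0.2691]
tool_rot: [0.995, -0.104, -0.002, -0.0]
force: [-0.3, -0.9, -1.1]
finger_gap: 1.001
gripper_force: 0.0
```

Emit:
drive_tool:
  plan:
    - [0,0,0.02,0,0,-5.3,1]
    - [0,0,0.02,0,0,0,1]
    - [0,0,0,0,0,0,1]
    - [0,0,0,0,0,0,1]
    - [0,0,0,0,0,0,1]

```text
t: 17.15
tcp_pos: [0.4969, 0.0694, 0.2313]
tool_rot: [0.998, -0.06, 0.0, 0.0]
force: [0.2, 0.5, 0.6]
finger_gap: 0.998
gripper_force: 0.0
```

```bash
python3 go.py .4955 .0698 .127 -6.7
```

```text
t 17.15 pos [0.4969 0.0694 0.2313] F [0.15 0.49 0.64] gap 0.998 grip 0.0
shift [-0.0015 -0.0003  0.1043] turn [ 0.   -0.05 -0.19]
```

Emit:
drive_tool:
  plan:
    - [-0.0015,0,0.03,0,0,0,1]
    - [0,0,0.03,0,0,0,1]
    - [0,0,0.025,0,0,0,1]
    - [0,0,0.015,0,0,0,1]
    - [0,0,0.004,0,0,0,1]
    - [0,0,0,0,0,0,0.3]
    - [0,0,0,0,0,0,-0.2]
    - [0,0,0,0,0,0,-0.5]
    - [0,0,0,0,0,0,-0.65]
    - [0,0,0,0,0,0,-0.75]
  newtons: 25

```text
t: 18.15
tcp_pos: [0.4953, 0.07, 0.1274]
tool_rot: [0.998, -0.06, 0.001, 0.0]
force: [-0.0, -0.4, -0.8]
finger_gap: 0.14
gripper_force: 0.6
```

Emit:
drive_tool:
  plan:
    - [0,0,0,0,0,0,-0.85]
    - [0,0,0,0,0,0,-1]
    - [0,0,0,0,0,0,-1]

```text
t: 18.45
tcp_pos: [0.4953, 0.0701, 0.1274]
tool_rot: [0.998, -0.06, 0.001, -0.0]
force: [-1.0, 0.5, 6.2]
finger_gap: 0.132
gripper_force: 30.0
```

Emit:
drive_tool:
  plan:
    - [0,0,-0.003,0,0,0,-1]
    - [0,0,-0.004,0,0,0,-1]
    - [0,0,-0.005,0,0,0,-1]

```text
t: 18.75
tcp_pos: [0.4944, 0.0701, 0.1378]
tool_rot: [0.998, -0.06, -0.001, -0.0]
force: [2.2, 2.4, -11.4]
finger_gap: 0.139
gripper_force: 27.6
```

Emit:
drive_tool:
  plan:
    - [0,0,-0.006,0,0,0,-1]
    - [0,0,-0.01,0,0,0,-1]
    - [0,0,-0.015,0,0,0,-1]
    - [0,0,-0.03,0,0,0,-1]
    - [0,0,-0.03,0,0,0,-1]
    - [0,0,0,0,0,0,-1]

```text
t: 19.35
tcp_pos: [0.4977, 0.0697, 0.235]
tool_rot: [0.998, -0.06, 0.005, 0.0]
force: [0.7, -0.7, -0.6]
finger_gap: 0.132
gripper_force: 29.1
```

```bash
python3 go.py .452 .307 .22 -11.8; python3 - <<'E'
from station import manip
from h import *
s=manip.snapshot("side");P=cloud(s)
l=P[(abs(P[...,0]-.495)<.03)&(abs(P[...,1]-.07)<.02)&(P[...,2]>.105)]
print(len(l),np.percentile(l[:,2],[1,5,50]))
cv2.imwrite("pics/v4.png",cv2.resize(s["image"][120:280,270:450],(675,600))[...,::-1])
E
```

```text
t 19.35 pos [0.4977 0.0697 0.235 ] F [ 0.67 -0.72 -0.62] gap 0.132 grip 29.08068358898163
shift [-0.0738 -0.2301  0.0142] turn [-0.04 -0.6   4.96]
696 [0.19476628 0.19918975 0.25999262]
```

View pics/v4.png

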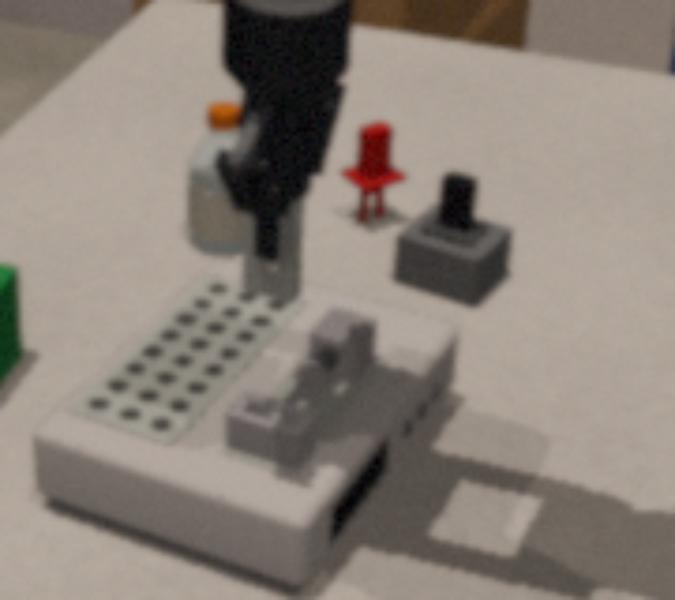

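The picture shows the link held clear above the heater at (270,270), and the fork standing in its stand at (458,205). I carry the link to the tray.

Emit:
drive_tool:
  plan:
    - [-0.008,-0.02,0,0,0,0,-1]
    - [-0.013,-0.04,0,0,0,0,-1]
    - [-0.014,-0.045,0,0,0,0,-1]
    - [-0.014,-0.045,0,0,0,0,-1]
    - [-0.013,-0.04,0,0,0,0,-1]
    - [-0.008,-0.025,0,0,0,0,-1]
    - [-0.004,-0.015,0,0,0,5,-1]
    - [0,0,0.02,0,0,0,-1]
    - [0,0,0.04,0,0,0,-1]
    - [0,0,0,0,0,0,-1]

```text
t: 20.4
tcp_pos: [0.4444, 0.3054, 0.1651]
tool_rot: [0.995, -0.103, -0.006, 0.003]
force: [-1.5, -0.4, -1.9]
finger_gap: 0.136
gripper_force: 28.9
```

Emit:
drive_tool:
  plan:
    - [0,0,0.04,0,0,0,-1]
    - [0,0,0.04,0,0,0,-1]
    - [0,0,0.025,0,0,0,-1]
    - [0,0,0.01,0,0,0,-1]
    - [0,0,0.003,0,0,0,-1]
    - [0,0,0,0,0,0,-1]

```text
t: 21.0
tcp_pos: [0.4496, 0.3074, 0.0527]
tool_rot: [0.995, -0.103, 0.001, -0.0]
force: [0.1, -0.6, -1.2]
finger_gap: 0.14
gripper_force: 28.9
```

```bash
python3 go.py .452 .307 .047 -11.8
```

```text
t 21.0 pos [0.4496 0.3074 0.0527] F [ 0.07 -0.55 -1.22] gap 0.14 grip 28.925427496433258
shift [ 0.0024 -0.0001  0.0057] turn [-0.04 -0.06 -0.05]
```

Emit:
drive_tool:
  plan:
    - [0,0,0.002,0,0,0,-1]
    - [0,0,0.002,0,0,0,-1]
    - [0,0,0,0,0,0,-1]

```text
t: 21.3
tcp_pos: [0.4492, 0.3073, 0.0485]
tool_rot: [0.995, -0.103, 0.001, -0.0]
force: [0.7, 0.4, -1.3]
finger_gap: 0.133
gripper_force: 28.9
```

Emit:
drive_tool:
  plan:
    - [0,0,0.001,0,0,0,-1]
    - [0,0,0.001,0,0,0,-1]
    - [0,0,0,0,0,0,-1]

```text
t: 21.6
tcp_pos: [0.4491, 0.3073, 0.0465]
tool_rot: [0.995, -0.103, 0.0, -0.0]
force: [-0.2, -0.6, 4.1]
finger_gap: 0.14
gripper_force: 29.7
```

The link now touches the tray floor, so I release and retreat.

Emit:
drive_tool:
  plan:
    - [0,0,0,0,0,0,-0.6]
    - [0,0,0,0,0,0,-0.3]
    - [0,0,0,0,0,0,0.3]
    - [0,0,0,0,0,0,1]
    - [0,0,0,0,0,0,1]
    - [0,0,-0.02,0,0,0,1]
    - [0,0,-0.04,0,0,0,1]
    - [0,0,-0.05,0,0,0,1]
    - [0,0,-0.05,0,0,0,1]
    - [0,0,0,0,0,0,1]

```text
t: 22.6
tcp_pos: [0.453, 0.3091, 0.2126]
tool_rot: [0.995, -0.103, 0.007, -0.004]
force: [0.1, 0.5, -0.1]
finger_gap: 1.001
gripper_force: 0.0
```

Emit:
drive_tool:
  plan:
    - [0,0,-0.03,0,0,0,1]
    - [0,0,0,0,0,0,1]
    - [0,0,0,0,0,0,1]

```text
t: 22.9
tcp_pos: [0.4487, 0.3071, 0.2356]
tool_rot: [0.995, -0.103, 0.0, -0.0]
force: [0.3, -0.3, -0.3]
finger_gap: 0.997
gripper_force: 0.0
```

```bash
python3 - <<'E'
from station import manip
from h import *
s=manip.snapshot("side");P=cloud(s)
cv2.imwrite("pics/v5.png",cv2.resize(s["image"][120:380,240:460],(508,600))[...,::-1])
for a in((.45,.307,.034,.12),(.47,-.307,.08,.12)):
    q=P[(abs(P[...,0]-a[0])<.08)&(abs(P[...,1]-a[1])<.09)&(P[...,2]>a[2])&(P[...,2]<a[3])]; print(len(q),rect(q) if len(q)>3 else "",q[:,2].max() if len(q) else "")
print(manip.sense()["t"],manip.sense()["tcp_pos"])
E
```

```text
286 [array([449.9, 307.8]), array([14.6, 38. ]), np.float64(76.6)] 0.07429449368695007
69 [array([ 468.6, -304.9]), array([24.2, 26.9]), np.float64(84.7)] 0.10072479385178978
22.95 [0.44818326 0.30684569 0.23472578]
```

View pics/v5.png

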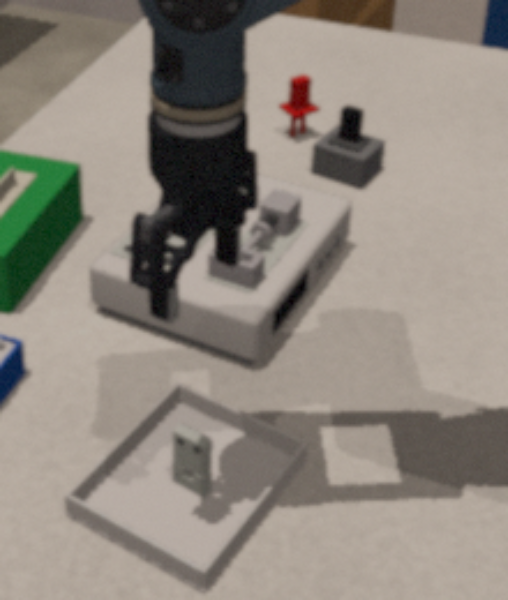

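The link stands still in the middle of the tray at (193,460), and the fork is upright in its stand at (350,130). The gripper is clear of both, so I hand the job in.

```bash
python3 -c "from station import manip; print(manip.sign_off())"
```

```text
the job is handed in; nothing more can be done
None
```

I handed the job in at about 23 s: the link popped free at roughly 9 N on the collar and now stands upright in the middle of the white tray, and the fork is back upright in its stand; the sign-off returned no verdict.

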